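Fit the dish holder on the microscope's index pin

ROBOT

A 7-joint arm with a two-finger parallel gripper is mounted at the origin on the work surface. World frame = base frame: x ahead of the robot, y to its left, z up, the work surface at z = 0. Lengths are in m, angles in rad, forces in N, time in s.
With the tool pointing down it reaches from about 0.4 to 0.875 m from the base axis. Payload 19.3 kg.
Tool frame: the origin (TCP) lies on the centre line of the jaws, within the pads' length; the fingertips stand 25 mm ahead of it and the grasp point (between the pads) lies 6 mm ahead of it (tips_ahead is the distance from the TCP to the fingertips, in m); z points along the fingers, y is the direction in which the jaws open and shut (so a half turn about z gives the same grasp; the last joint's range is limited). The gripper opens to 85 mm and grips with 20 to 120 N. Pads are 22 mm wide; open, the fingers measure 114 mm over their backs; the gripper's body (76 mm by 85 mm) begins 54 mm behind the grasp point. The pads swing forward as they close: fully open they stand 13 mm farther back than shut.
Start: joints at [1.19, 0.521, -0.036, 1.599, 0.021, 1.021, -0.113], TCP at [0.191, -0.595, 0.256] pointing down, gripper open.
Joint ranges: [-2.91, 2.91], [-0.3, 2.13], [-1.5, 1.42], [0.17, 2.43], [-1.26, 4.41], [0.16, 1.93], [-2.52, 2.52]. Speed limits (rad/s): [1.89, 1.89, 2.39, 2.39, 3.01, 3.01, 3.01].

INTERFACE

Orientations are given as [roll, pitch, yaw] about the fixed x, y, z axes, in that order (R = Rz(yaw) Ry(pitch) Rx(roll)).
In Python, from workcell import observe, grab_frame, job_done, outline_of, tips_ahead gives the robot as it stands. The module is installed in compiled form; this text tells all that it offers.
- The arm moves only by the tool move_arm, never from a script. Its argument "motion" is a list of rows, each a list of 2 entries, a list of its own where there are three numbers: the shift along the world's x, y, z in mm, then the turn, a rotation vector about the world's x, y, z in rad. A call has 1 to 12 rows; each row is the pose to reach, as a shift and turn from the pose commanded when the call began; what a row does not reach only later rows make up. A row lasts 1/8 s, in which the tool goes at most 62.5 mm and 10.7 degrees, less where a joint would pass 70% of its speed; a pose out of reach is approached as far as the arm can. A call with a gripper value outside its range is refused whole. "jaw" is the finger opening in mm, from 0 to 85.4, set as the call begins (left out, the last holds). The fingers move at their own pace and stop on an object; "grip_force" is the grip in N (left out, the last holds). Time passes only in rows, so rows that repeat a pose let the fingers close. It gives the time, the measured TCP pose, the force and the opening at its end, in the units of the state.
- observe(): the state, without advancing time (a new reading comes with each control period).
- grab_frame(name): name is "side" or "top"; returns a dict with "frame" (420x560x3 uint8, red, green, blue), "fx", "fy", "cx", "cy" (pixels), "T" (4x4, takes a point from camera to world coordinates). Camera axes: x right, y down, z forward; pixel columns grow to the right and rows downward; lengths in m; the calibration is good to about 2 mm. A picture is of the moment at which its call begins. There is no depth.
- job_done(): hands the job in, once; it reports no verdict.
Trained networks look in the newest picture that a camera, given by its name, has taken for a name from the list of things; names that differ only in an ending like _2 or _b are one class to them, and where a whole thing is asked for, a point or a joint stands for the part that bears it (a point fixed in the world has none). Each returns a list of dicts, best first, with "score" (0 to 1); they miss things now and then, are a little off and sometimes report something else, mostly with a low value. They report only what shows in the picture. A call takes as long as a camera call. They do not tell look-alikes from the thing itself.
- outline_of(label, camera): "pixels" (420x560 bool, what is visible of it) and "pixel" ([column, row] in pixels, amid what is visible of it).
The state is a dict: "clock": time; "qpos": joint angles; "qd": joint speeds; "joint_efforts": joint torques, N m; "position": TCP position; "tool_rot": TCP orientation; "force": force on the tool from outside, world axes, zero at the start; "moment": the same for the moment, N m; "grip_width": finger opening in m.
Only numpy, scipy, OpenCV 4.12 (cv2) and the standard library are available. Lean on these libraries where they do the work, as an engineer would, in place of code of your own. Each camera call takes 0.05 s, during which the arm holds its last target.

TASK

Fit the dish-holder plate on the white microscope light base: lay it on the base with its hole edge against the stop rail and its hole just beyond one end of the black slot, then slide it along the rail, without lifting it, until its hole drops over the brass index pin and the plate lies flat on the base, and let go. The pin is clamped somewhere in the slot and hides under the plate, so find it by feel and gently (never press or push with more than about 2 kg of force), and leave the dish, the jar and the slide box where they are.

Things in the scene. Friction and masses are not known exactly. Their poses are not given: they have to be found in the camera images.
- holder_grip (a point): Centre of the blue upright bar grip on the loose dish-holder plate: bar 14 mm thick (x), 44 mm long (y), 34 mm tall, in the middle of the plate's top. This point is 24.5 mm above the plate's feet, 17 mm below the bar's top. Axes are the plate's: x towards the long edge near the pin hole, y along the bar and the long edges, z up. The plate starts flat on the bench.
- holder_hole (a point): Centre of the plate's pin hole, at the plate's underside (1.5 mm above its feet): a plain 10 mm through hole with a brass ring, on the plate's +x axis 40 mm from its centre, 15 mm from the long edge. The two 38 mm openings are dish wells, not for the pin. Axes as holder_grip.
- holder: The loose dish-holder plate: dark metal, 110 (x) x 140 (y) x 6 mm, about 350 g (varies), on four small rubber dots at its corners, 1.5 mm tall. Origin under the plate's centre, level with the foot of the dots, axes as holder_grip.
- light_base: Fixed white light base, 240 x 240 x 40 mm; origin at the centre of its underside, flat top 40 mm above the bench. On top, along y, stands a straight aluminium stop rail 14 mm wide, 200 mm long, 11 mm tall; its face towards the origin is at x = +80 mm. x runs from the front (blue stripe) to the rail, z up. A brass index pin, 8 mm diameter, 6 mm tall, top rim bevelled by 1.4 mm, stands in the slot.
- slot_mid (a point): Middle of the slot, a flush black strip on the base's top, 56 mm long along the rail (y -28 to +28 mm), 15 mm from the rail's face; axes as light_base. The pin is rigidly clamped on its centre line, anywhere from y = -20 to +20 mm, not measured. With its edge on the rail, the plate's hole runs in line with the pin; until then the underside rides on the pin, 6 mm above the base's top.
- dish: Closed clear plastic dish with green contents, 60 mm diameter, 16 mm tall, on the bench; origin at the centre of its underside. To be left alone.
- jar: Amber specimen jar, 44 mm diameter, 60 mm tall, on the bench; origin at the centre of its underside. To be left alone.
- slide_box: Small blue and white slide box, 86 x 31 x 25 mm, on the bench; origin at the centre of its underside. To be left alone.
Things that resemble listed ones, but are neither listed nor needed, are in the scene too. There is more than one size of the holder; the one meant has the size given above.

How it is judged:
By the outcome, as a careful person would: the job done as asked, in the order asked, and still so for the second after the job is handed in, with the robot touching nothing.
It also fails if it takes over 69 s, if anything falls off the work surface, if the arm or the gripper's body presses on something with over 40 N, if the wrist force passes 120 N, or if a joint passes its speed limit or range.

## Working session

There is one attempt and no reset: what is moved stays moved. The work goes in short steps, Python scripts to look and compute and a tool call to move; the robot and the scene stay as the last step left them, time stands still between calls to the robot, and variables do not carry over. Pictures are saved under pics/ and viewed, and the job is handed in when it is done.

Besides the shell and the picture viewer there is one more tool, called after "Call:" as name(argument=value, ...) on one line, values as JSON. move_arm: Moves the arm, as the interface text tells. Its arguments: {"type":"object","properties":{"motion":{"type":"array"},"jaw":{"type":"number"},"grip_force":{"type":"number"}},"required":["motion"]}

```bash
mkdir -p pics
cat > h.py <<'E'
import numpy as np,cv2
from workcell import *
def grab(n,f=None):
    d=grab_frame(n)
    if f: cv2.imwrite('pics/'+f,d['frame'][:,:,::-1])
    return d
def ray(d,px,z):
    T=np.array(d['T']);c=np.array([(px[0]-d['cx'])/d['fx'],(px[1]-d['cy'])/d['fy'],1.])
    v=T[:3,:3]@c;o=T[:3,3];return o+v*(z-o[2])/v[2]
def proj(d,p):
    T=np.array(d['T']);q=T[:3,:3].T@(np.array(p)-T[:3,3]);return np.array([d['fx']*q[0]/q[2]+d['cx'],d['fy']*q[1]/q[2]+d['cy']])
E
python3 - <<'E'
from h import *
for n in('top','side'):
    d=grab(n,n+'0.png');print(n,np.round(d['T'],3).tolist(),d['fx'],d['cx'],d['cy'])
    for l in ('holder','holder_grip','holder_hole','light_base','slot_mid','dish','jar','slide_box'):
        try:
            for o in outline_of(l,n):
                m=o['pixels'];r=cv2.minAreaRect(np.argwhere(m)[:,::-1].astype(np.float32));print(l,round(o['score'],2),np.round(o['pixel'],1),m.sum(),np.round(r[0]),np.round(r[1]),round(r[2]))
        except Exception as e: print(l,e)
s=observe();print(s)
E
```

```text
top [[0.013, -0.987, 0.162, 0.322], [-1.0, -0.014, -0.004, -0.151], [0.006, -0.162, -0.987, 1.061], [0.0, 0.0, 0.0, 1.0]] 409.61747919989676 277.49997094598075 206.4755953441602
holder 0.81 [355.9 296.1] 4338 [353. 297.] [64. 81.] 29
holder 0.59 [419.  188.2] 3979 [418. 191.] [62. 74.] 45
holder 0.56 [300.6 208. ] 1995 [302. 209.] [56. 43.] 15
holder_grip 0.98 [354.5 297.8] 4022 [353. 297.] [63. 79.] 30
holder_grip 0.78 [418.5 188.7] 3901 [417. 190.] [62. 74.] 44
holder_grip 0.59 [305.6 206.5] 2013 [302. 209.] [55. 43.] 14
holder_grip 0.53 [148.2 179.7] 8784 [146. 180.] [102.  93.] 4
holder_hole 0.79 [354.3 296.8] 4326 [353. 296.] [65. 81.] 29
holder_hole 0.75 [306. 209.] 1973 [302. 209.] [54. 43.] 15
holder_hole 0.68 [415.9 188.8] 3602 [417. 191.] [59. 73.] 45
light_base 0.61 [149.6 180.1] 8848 [147. 181.] [102.  93.] 4
slot_mid 0.82 [150.4 180.8] 8937 [147. 181.] [103.  93.] 3
dish 0.79 [269.4 124.7] 354 [268. 124.] [20. 20.] 90
jar 0.86 [301.6 122.8] 271 [304. 122.] [20. 15.] 90
jar 0.73 [299.2 207.8] 1891 [302. 209.] [54. 42.] 15
side [[0.993, -0.078, 0.092, 0.428], [-0.12, -0.56
[... 1001 characters left out ...]
4
{'clock': 0.9, 'qpos': array([ 1.18980497,  0.52139291, -0.03629443,  1.59946872,  0.02121658,
        1.02107324, -0.11279545]), 'qd': array([-3.31055441e-04, -1.52968757e-04,  1.30330653e-03, -3.03538738e-04,
        1.88344630e-05, -2.67528085e-05, -1.40531115e-03]), 'joint_efforts': array([ 5.46034062e-04, -9.26860499e+01,  1.97886564e+00, -3.70257998e+01,
        1.82357000e-02,  1.78872411e-03,  1.19224532e-05]), 'position': array([ 0.19110985, -0.59508329,  0.25630648]), 'tool_rot': array([3.14154876e+00, 1.11045678e-05, 3.10756259e-01]), 'force': array([-0.63545916,  0.30848182, -0.15250546]), 'moment': array([0.09477929, 0.02671522, 0.01560627]), 'grip_width': 0.08550755591896496}
```

View pics/top0.png

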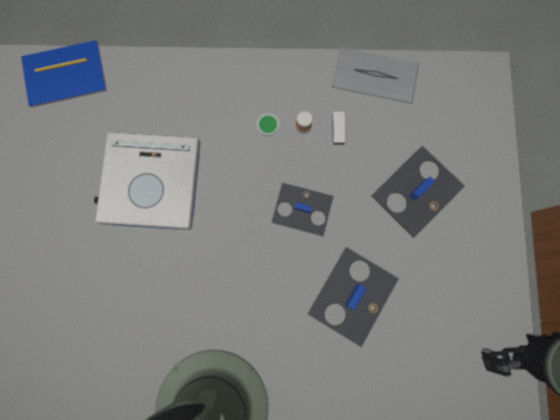

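View pics/side0.png

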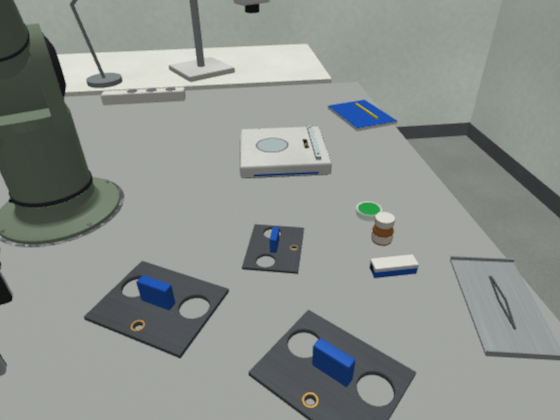

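Run:
```python
from h import *
d=grab('top');s=grab('side')
def corners(m):
    c=max(cv2.findContours(m.astype(np.uint8),0,2)[0],key=cv2.contourArea)
    return cv2.boxPoints(cv2.minAreaRect(c)),c
seen=[]
for cam,D in(('top',d),('side',s)):
  for o in outline_of('holder',cam)+outline_of('light_base',cam):
    m=o['pixels'];c=max(cv2.findContours(m.astype(np.uint8),0,2)[0],key=cv2.contourArea)
    z=.04 if o['pixel'][0]<200 and cam=='top' else .0075
    P=np.array([ray(D,p[0],z)[:2] for p in c],np.float32)*1000
    r=cv2.minAreaRect(P);print(cam,np.round(o['pixel']),np.round(r[0]),np.round(r[1],1),round(r[2],1))
def crop(D,x,y,w,h,k,f): cv2.imwrite('pics/'+f,cv2.resize(D['frame'][y:y+h,x:x+w,::-1],None,fx=k,fy=k,interpolation=cv2.INTER_CUBIC))
crop(d,90,120,120,120,5,'c1.png');crop(d,262,170,80,75,8,'c2.png');crop(s,225,115,120,165,3.6,'c3.png')
```

```text
top [356. 295.] [ 270. -348.] [155.9 196.7] 59.9
top [299. 206.] [ 490. -219.] [138.7 110.5] 75.7
top [417. 191.] [ 543. -522.] [154.3 201.7] 44.8
top [149. 180.] [555. 176.] [252.5 243.7] 86.8
side [156. 306.] [ 270. -345.] [163.  205.6] 59.4
side [324. 369.] [ 543. -520.] [160.9 199.7] 44.2
```

View pics/c1.png

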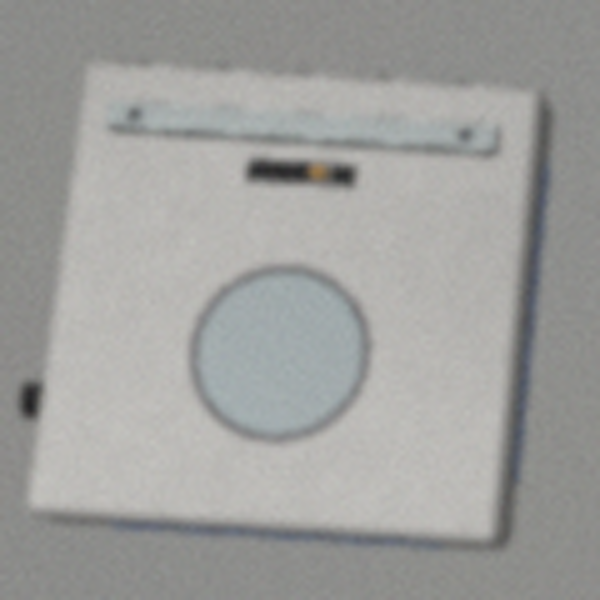

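View pics/c2.png

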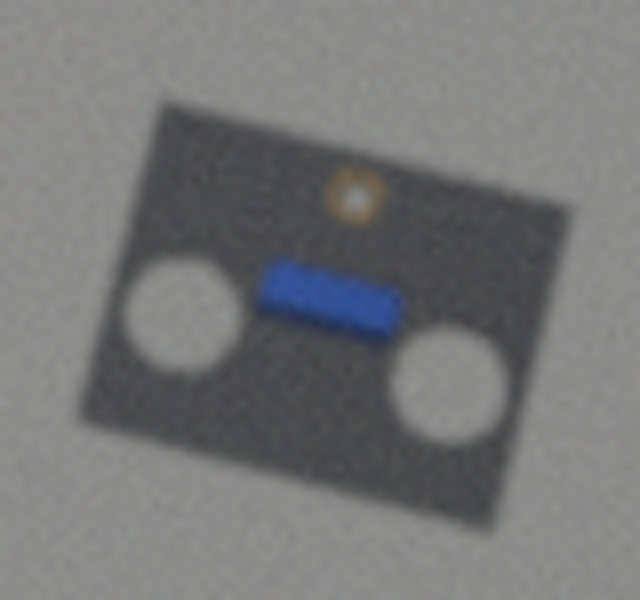

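View pics/c3.png

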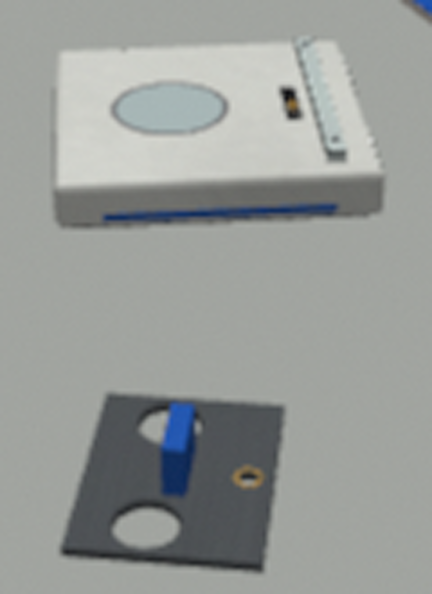

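Run:
```python
from h import *
print(tips_ahead if not callable(tips_ahead) else tips_ahead())
d=grab('top');s=grab('side')
from scipy.optimize import least_squares
def cp(x,y,k,ox,oy): return np.array([(x+.5)/k-.5+ox,(y+.5)/k-.5+oy])
B=[((120,120,40),(88,65)),((120,-120,40),(543,92)),((-120,-120,40),(500,538)),((-120,120,40),(30,508)),((65,28,40),(248,170)),((65,-28,40),(354,176)),((80,100,51),(110,128)),((80,-100,51),(497,151)),((80,100,51),(110,128))]
def W(p,q):
    c,s_=np.cos(p[2]),np.sin(p[2]);q=np.array(q)/1000;return np.array([p[0]+c*q[0]-s_*q[1],p[1]+s_*q[0]+c*q[1],q[2]])
S=[((120,120,40),(340,42)),((120,-120,40),(383,178)),((-120,-120,40),(56,190)),((-120,120,40),(62,48)),((65,28,40),(287,88)),((65,-28,40),(294,118))]
def fit(items,init):
    f=lambda p:np.concatenate([(proj(D,W(p,q))-m) for D,q,m in items])
    r=least_squares(f,init,loss='soft_l1',f_scale=.5);return r.x,f(r.x).reshape(-1,2)
T=[(d,q,cp(*m,5,90,120)) for q,m in B];SS=[(s,q,cp(*m,3.6,225,115)) for q,m in S]
for it in (T,SS,T+SS):
    p,r=fit(it,[.555,.176,-.056]);print('base',np.round(p,4),np.degrees(p[2]).round(2));print(np.round(r,1).tolist())
pb=p
print('pin top->y', [np.round(ray(d,cp(317,172,5,90,120),.046),4)])
H=[((55,70,7.5),(165,102)),((55,-70,7.5),(570,208)),((-55,-70,7.5),(492,530)),((-55,70,7.5),(82,420)),((40,0,7.5),(356,195)),((0,0,41.5),(333,291))]
HS=[((55,70,7.5),(284,406)),((55,-70,7.5),(262,567)),((-55,-70,7.5),(65,549)),((-55,70,7.5),(110,396)),((40,0,7.5),(248,477))]
T=[(d,q,cp(*m,8,262,170)) for q,m in H];SS=[(s,q,cp(*m,3.6,225,115)) for q,m in HS]
for it in (T,SS,T+SS):
    p,r=fit(it,[.49,-.219,-.25]);print('holder',np.round(p,4),np.degrees(p[2]).round(2));print(np.round(r,1).tolist())
```

```text
0.025
base [ 0.5565  0.1764 -0.0485] -2.78
[[-0.4, -1.5], [0.8, -1.3], [0.6, 1.4], [-1.1, 1.5], [0.5, 0.1], [1.0, 0.2], [-0.7, -0.2], [-0.0, -0.0], [-0.7, -0.2]]
base [ 0.5571  0.1774 -0.068 ] -3.89
[[0.4, -0.8], [0.5, -0.4], [-1.9, -0.4], [-1.3, 0.1], [0.1, 0.2], [0.2, 0.8]]
base [ 0.5569  0.1767 -0.0545] -3.12
[[-0.2, -1.9], [0.9, -1.1], [0.1, 1.6], [-1.5, 1.1], [0.5, -0.1], [1.0, 0.1], [-0.6, -0.5], [0.0, 0.1], [-0.6, -0.5], [-0.3, -0.9], [1.0, -0.6], [-1.4, 0.0], [-1.9, 0.5], [-0.1, 0.2], [0.3, 0.8]]
pin top->y [array([0.6206, 0.1651, 0.046 ])]
holder [ 0.4906 -0.2201 -0.2466] -14.13
[[-0.4, -0.4], [0.6, -0.2], [0.3, 0.1], [-0.9, -0.1], [0.1, 0.1], [0.1, 0.6]]
holder [ 0.4905 -0.2197 -0.2506] -14.36
[[0.4, 0.1], [0.4, -0.3], [-1.3, 0.1], [-0.8, -0.6], [0.3, 0.5]]
holder [ 0.4905 -0.2199 -0.2482] -14.22
[[-0.5, -0.4], [0.6, -0.1], [0.2, 0.1], [-1.0, -0.1], [0.0, 0.1], [-0.0, 0.6], [0.4, 0.1], [0.6, -0.3], [-1.1, 0.2], [-0.9, -0.5], [0.3, 0.6]]
```

Run:
```python
from h import *
F=np.mean([grab('top')['frame'].astype(float).mean(2) for _ in range(6)],0);d=grab('top')
S=np.mean([grab('side')['frame'].astype(float).mean(2) for _ in range(6)],0);s=grab('side')
def line(I,D,A,Bp,z,n=40,w=3):
    A=np.array(A,float);Bp=np.array(Bp,float);u=(Bp-A)/np.linalg.norm(Bp-A);nv=np.array([-u[1],u[0]])
    pts=[]
    for t in np.linspace(.06,.94,n):
        c=A+(Bp-A)*t;o=np.arange(-w,w+.01,.25)
        P=(c+o[:,None]*nv).astype(np.float32)
        v=cv2.remap(I.astype(np.float32),P[:,0].copy(),P[:,1].copy(),cv2.INTER_LINEAR).ravel()
        g=np.abs(np.gradient(cv2.GaussianBlur(v[None],(0,0),2).ravel()));g[:2]=g[-2:]=0
        k=g.argmax();gg=g[max(0,k-4):k+5];oo=o[max(0,k-4):k+5];pts.append(ray(D,c+nv*(gg*oo).sum()/gg.sum(),z)[:2])
    P=np.array(pts,np.float32);vx,vy,x,y=cv2.fitLine(P,cv2.DIST_HUBER,0,.001,.001).ravel()
    if vy<0:vx,vy=-vx,-vy
    res=(P-[x,y])@np.array([-vy,vx]);return np.degrees(np.arctan2(vy,vx)),x,y,res.std()*1000
c=lambda x,y:((x+.5)/5-.5+90,(y+.5)/5-.5+120)
for n,a,b,z in(('back',(88,65),(543,92),.04),('front',(30,508),(500,538),.04),('railfront',(110,130),(497,153),.051),('left',(88,65),(30,508),.04),('right',(543,92),(500,538),.04)):
    print(n,np.round(line(F,d,c(*a),c(*b),z,w=2),3))
c=lambda x,y:((x+.5)/3.6-.5+225,(y+.5)/3.6-.5+115)
for n,a,b,z in(('back',(340,42),(383,178),.04),('front',(62,48),(56,190),.04),('right',(56,190),(383,178),.04),('left',(62,48),(340,42),.04),('railfrontbottom',(296,50),(328,158),.04),):
    print(n,np.round(line(S,s,c(*a),c(*b),z,w=2),3))
```

```text
back [87.266  0.673  0.166  0.513]
front [86.949  0.44   0.185  0.257]
railfront [87.209  0.634  0.185  1.236]
left [177.125   0.561   0.295   0.238]
right [1.77231e+02 5.48000e-01 6.00000e-02 9.50000e-02]
back [86.886  0.674  0.175  0.594]
front [87.071  0.439  0.159  0.332]
right [1.76472e+02 5.69000e-01 5.80000e-02 1.82000e-01]
left [176.677   0.562   0.294   2.026]
railfrontbottom [87.197  0.636  0.177  0.148]
```

Call:
move_arm(motion=[[[30,37,0],[0,0,0.1]],[[60,75,0],[0,0,0.2]],[[90,112,0],[0,0,0.3]],[[120,150,0],[0,0,0.4]],[[150,188,-20],[0,0,0.5]],[[180,225,-40],[0,0,0.61]],[[210,262,-60],[0,0,0.71]],[[240,300,-80],[0,0,0.81]],[[270,338,-100],[0,0,0.92]],[[299.4,375.2,-120],[0,0,1.012]],[[299.4,375.2,-140],[0,0,1.012]],[[299.4,375.2,-150],[0,0,1.012]]], jaw=44)

```text
clock: 3.5
position: [0.4902, -0.2196, 0.1054]
tool_rot: [-3.14, -0.0, 1.323]
force: [0.2, -0.5, 0.2]
grip_width: 0.044
```

Run:
```python
from h import *
s=observe();print(s['clock'],s['position'],s['tool_rot'],s['force'],s['grip_width'],s['qpos'])
d=grab('side')
cv2.imwrite('pics/a1.png',cv2.resize(d['frame'][130:290,200:360,::-1],None,fx=3.6,fy=3.6,interpolation=cv2.INTER_CUBIC))
```

```text
3.5 [ 0.49023282 -0.21960903  0.10537754] [-3.14037881e+00 -9.06608380e-06  1.32313381e+00] [ 0.20487561 -0.5032226   0.2455216 ] 0.0439699119624513 [ 0.5416134   0.61444239 -0.31545168  1.93618943  0.30495331  0.63826275
 -0.2144797 ]
```

View pics/a1.png

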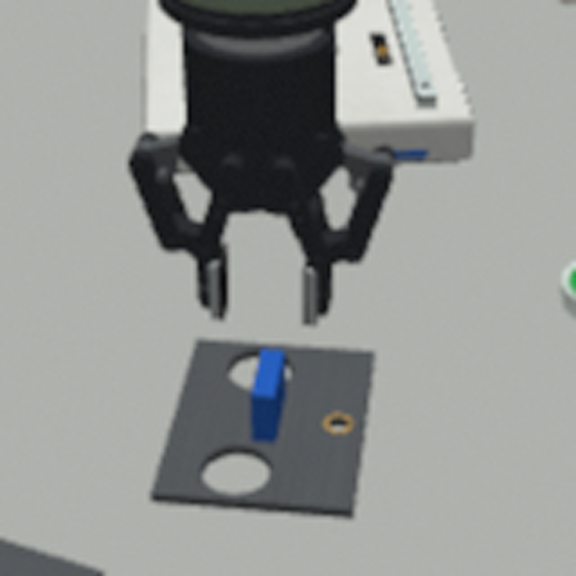

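Call:
move_arm(motion=[[[0,0,-25],[0,0,0]],[[0,0,-50],[0,0,0]],[[0,0,-65],[0,0,0]],[[0,0,-70],[0,0,0]],[[0,0,-70],[0,0,0]]])

```text
clock: 4.18
position: [0.4907, -0.2201, 0.0367]
tool_rot: [3.141, 0.0, 1.322]
force: [-0.3, 0.7, -0.1]
grip_width: 0.0439
```

Call:
move_arm(motion=[[[0,0,0],[0,0,0]],[[0,0,0],[0,0,0]],[[0,0,0],[0,0,0]],[[0,0,0],[0,0,0]],[[0,0,0],[0,0,0]],[[0,0,0],[0,0,0]],[[0,0,0],[0,0,0]],[[0,0,0],[0,0,0]]], jaw=5, grip_force=60)

```text
clock: 5.18
position: [0.4912, -0.2201, 0.037]
tool_rot: [3.14, 0.0, 1.323]
force: [0.5, -0.3, 7.3]
grip_width: 0.013
```

Run:
```python
from h import *
s=observe();print(s['clock'],s['position'],s['tool_rot'],s['force'],s['moment'],s['grip_width'])
d=grab('side')
cv2.imwrite('pics/a2.png',cv2.resize(d['frame'][130:290,200:360,::-1],None,fx=3.6,fy=3.6,interpolation=cv2.INTER_CUBIC))
```

```text
5.175 [ 0.49121592 -0.22008082  0.03696422] [3.13995685e+00 1.77883851e-04 1.32281247e+00] [ 0.53877694 -0.33654183  7.29268739] [-0.09244932 -0.15969942  0.02687199] 0.013011932742469744
```

View pics/a2.png

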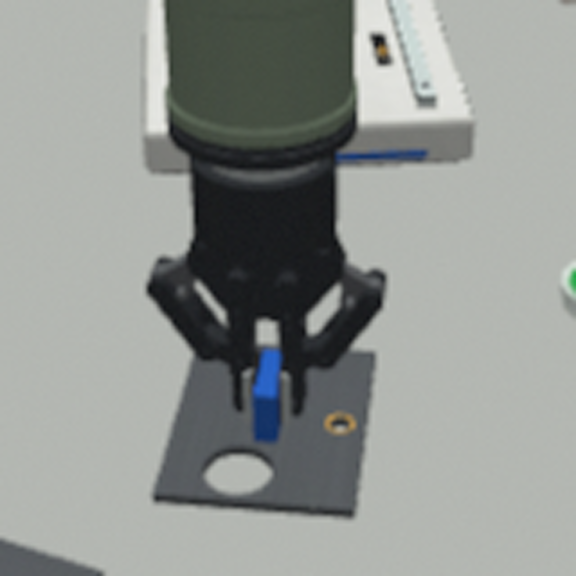

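Call:
move_arm(motion=[[[0,0,15],[0,0,0]],[[0,0,40],[0,0,0]],[[0,0,70],[0,0,0]],[[0,0,90],[0,0,0]],[[0,0,90],[0,0,0]]])

```text
clock: 5.85
position: [0.491, -0.2202, 0.128]
tool_rot: [3.139, 0.0, 1.322]
force: [-0.3, 0.4, -3.7]
grip_width: 0.013
```

Run:
```python
from h import *
s=observe();print(s['clock'],s['position'],s['tool_rot'],s['force'],s['moment'],s['grip_width'])
d=grab('side')
cv2.imwrite('pics/a3.png',cv2.resize(d['frame'][110:290,200:360,::-1],None,fx=3.3,fy=3.3,interpolation=cv2.INTER_CUBIC))
```

```text
5.85 [ 0.49097711 -0.22019705  0.12798594] [3.13914914e+00 4.69600862e-04 1.32246457e+00] [-0.3151954   0.44680431 -3.68478062] [ 0.03184132 -0.00761094  0.00779112] 0.01303818878416948
```

View pics/a3.png

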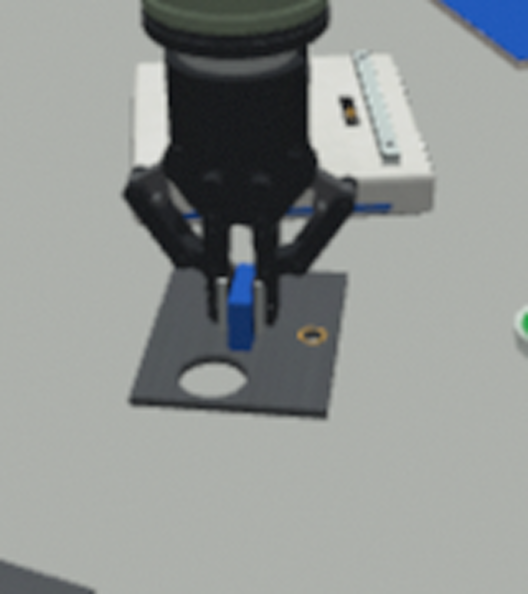

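Call:
move_arm(motion=[[[5,20,0],[0,0,0.01]],[[14,60,0],[0,0,0.03]],[[24,105,0],[0,0,0.06]],[[35,150,0],[0,0,0.08]],[[45,195,0],[0,0,0.11]],[[55,240,0],[0,0,0.14]],[[66,285,0],[0,0,0.17]],[[75,325,0],[0,0,0.19]],[[80,350,0],[0,0,0.198]],[[82.5,360,0],[0,0,0.198]],[[82.5,360,-10],[0,0,0.198]],[[82.5,360,-10],[0,0,0.198]]])

```text
clock: 7.4
position: [0.5723, 0.1387, 0.115]
tool_rot: [-3.14, 0.001, 1.52]
force: [0.1, 0.5, -3.0]
grip_width: 0.013
```

Run:
```python
from h import *
s=observe();print(s['clock'],s['position'],s['tool_rot'],np.degrees(s['tool_rot'][2])-90,s['force'],s['moment'],s['grip_width'])
d=grab('side');t=grab('top')
a=cv2.resize(d['frame'][60:220,200:360,::-1],None,fx=2.5,fy=2.5,interpolation=cv2.INTER_CUBIC)
b=cv2.resize(t['frame'][100:260,80:240,::-1],None,fx=2.5,fy=2.5,interpolation=cv2.INTER_CUBIC)
cv2.imwrite('pics/a4.png',np.hstack([a,b]))
```

```text
7.4 [0.57226601 0.13872283 0.11498148] [-3.13956786e+00  1.35176936e-03  1.51960959e+00] -2.9327839985740525 [ 0.08730671  0.45622278 -3.00324336] [-0.03919221  0.0611156   0.0024186 ] 0.013043760092388699
```

View pics/a4.png

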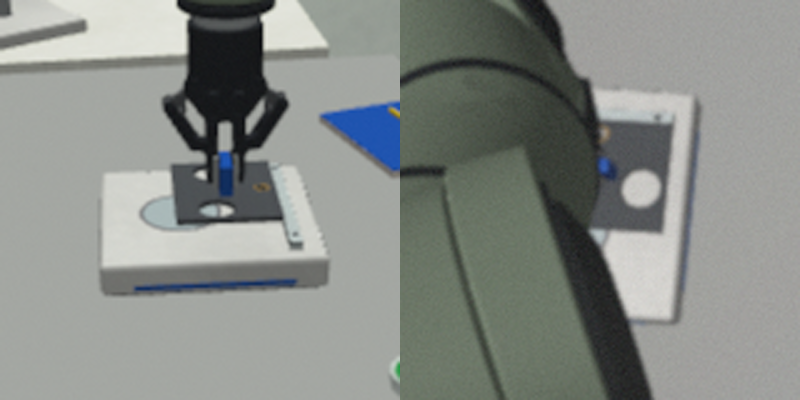

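Call:
move_arm(motion=[[[0,0,-10],[0,0,0]],[[0,0,-20],[0,0,0]],[[0,0,-26],[0,0,0]],[[0,0,-30],[0,0,0]],[[0,0,-30],[0,0,0]]])

```text
clock: 8.12
position: [0.5729, 0.1402, 0.086]
tool_rot: [-3.141, 0.0, 1.521]
force: [-0.5, 0.4, -2.6]
grip_width: 0.0134
```

```bash
cat > st.py <<'E'
from h import *
import sys
s=observe();p=s['position'];th=np.radians(-2.85)
ex=np.array([np.cos(th),np.sin(th)]);ey=np.array([-ex[1],ex[0]]);q=(p[:2]-[.5565,.177])*1000
f=s['force'];print('t%.2f base x %.2f y %.2f z %.2f yaw %.2f | F rail %.2f along %.2f z %.2f'%(s['clock'],q@ex,q@ey,p[2]*1000,np.degrees(s['tool_rot'][2])-90,f[:2]@ex,f[:2]@ey,f[2]),'M',np.round(s['moment'],3),'rot',np.round(s['tool_rot'],4),s['grip_width'])
if len(sys.argv)>1:
    d=grab('side');cv2.imwrite('pics/'+sys.argv[1],cv2.resize(d['frame'][80:200,230:350,::-1],None,fx=5,fy=5,interpolation=cv2.INTER_CUBIC))
E
python3 st.py b1.png
```

```text
t8.12 base x 18.24 y -35.97 z 86.03 yaw -2.86 | F rail -0.52 along 0.37 z -2.63 M [-0.024  0.017  0.028] rot [-3.1412e+00  1.0000e-04  1.5208e+00] 0.01341991618197833
```

View pics/b1.png

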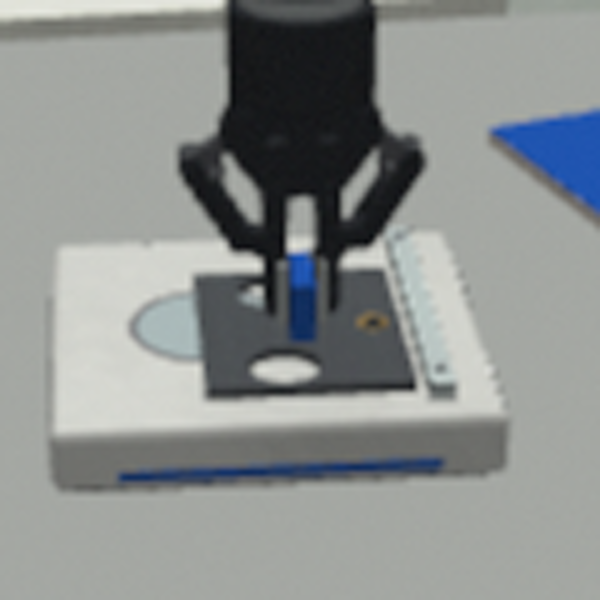

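Call:
move_arm(motion=[[[0,0,-1],[0,0,0]],[[0,0,-2],[0,0,0]],[[0,0,-3],[0,0,0]],[[0,0,-3.5],[0,0,0]],[[0,0,-3.5],[0,0,0]],[[0,0,-3.5],[0,0,0]]])

```text
clock: 8.93
position: [0.573, 0.1401, 0.0828]
tool_rot: [-3.142, -0.0, 1.521]
force: [-0.6, -0.3, -2.5]
grip_width: 0.0134
```

```bash
python3 st.py
```

```text
t8.93 base x 18.32 y -36.00 z 82.82 yaw -2.87 | F rail -0.61 along -0.36 z -2.48 M [-0.005 -0.025  0.069] rot [-3.1416 -0.      1.5207] 0.013388491749554001
```

Call:
move_arm(motion=[[[0,0,-0.5],[0,0,0]],[[0,0,-0.5],[0,0,0]],[[0,0,-0.5],[0,0,0]]])

```text
clock: 9.3
position: [0.573, 0.1401, 0.0823]
tool_rot: [3.142, -0.0, 1.521]
force: [0.1, -0.0, -3.4]
grip_width: 0.0128
```

```bash
python3 st.py
```

```text
t9.30 base x 18.35 y -36.00 z 82.31 yaw -2.87 | F rail 0.10 along -0.00 z -3.40 M [-0.054 -0.008  0.054] rot [ 3.1415 -0.      1.5207] 0.012796534983025782
```

Call:
move_arm(motion=[[[0,0,-0.5],[0,0,0]],[[0,0,-0.5],[0,0,0]],[[0,0,-0.5],[0,0,0]]])

```text
clock: 9.68
position: [0.573, 0.1402, 0.0818]
tool_rot: [-3.142, -0.0, 1.521]
force: [0.3, 0.1, -1.6]
grip_width: 0.0129
```

Call:
move_arm(motion=[[[0,0,-0.5],[0,0,0]],[[0,0,-0.5],[0,0,0]],[[0,0,-0.5],[0,0,0]]])

```text
clock: 10.05
position: [0.573, 0.1402, 0.0814]
tool_rot: [3.141, -0.0, 1.521]
force: [-1.3, -0.7, 3.8]
grip_width: 0.0132
```

```bash
python3 st.py
```

```text
t10.05 base x 18.36 y -35.96 z 81.45 yaw -2.87 | F rail -1.26 along -0.76 z 3.84 M [-0.098  0.29   0.02 ] rot [ 3.1414 -0.      1.5208] 0.013196696904063833
```

Call:
move_arm(motion=[[[1,-0.05,0.2],[0,0,0]],[[2,-0.1,0.2],[0,0,0]],[[3,-0.15,0.2],[0,0,0]],[[4,-0.2,0.2],[0,0,0]],[[5,-0.25,0.2],[0,0,0]],[[5,-0.25,0.2],[0,0,0]]])

```text
clock: 10.8
position: [0.5782, 0.14, 0.0815]
tool_rot: [3.141, -0.0, 1.521]
force: [-3.6, -0.6, 1.9]
grip_width: 0.013
```

```bash
python3 st.py b2.png
```

```text
t10.80 base x 23.49 y -35.92 z 81.48 yaw -2.87 | F rail -3.62 along -0.75 z 1.86 M [0.22  0.403 0.073] rot [ 3.1414e+00 -2.0000e-04  1.5207e+00] 0.012989912366985996
```

View pics/b2.png

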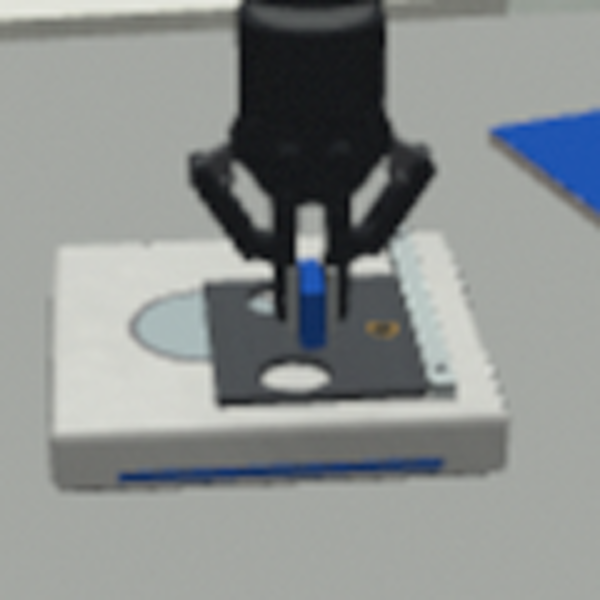

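Call:
move_arm(motion=[[[0.5,-0.02,0],[0,0,0]],[[0.5,-0.02,0],[0,0,0]],[[0.5,-0.02,0],[0,0,0]]])

```text
clock: 11.22
position: [0.5785, 0.1399, 0.0815]
tool_rot: [-3.142, 0.0, 1.521]
force: [-4.3, 0.0, 3.6]
grip_width: 0.0135
```

```bash
python3 st.py
```

```text
t11.22 base x 23.80 y -35.97 z 81.50 yaw -2.87 | F rail -4.33 along -0.21 z 3.59 M [0.267 0.658 0.119] rot [-3.1415  0.      1.5208] 0.013455414847468391
```

Call:
move_arm(motion=[[[0.5,-0.02,0],[0,0,0]],[[0.5,-0.02,0],[0,0,0]],[[0.5,-0.02,0],[0,0,0]]])

```text
clock: 11.6
position: [0.579, 0.1398, 0.0815]
tool_rot: [3.142, 0.0, 1.521]
force: [-4.9, 0.1, 2.6]
grip_width: 0.0133
```

```bash
python3 st.py
```

```text
t11.60 base x 24.37 y -36.01 z 81.50 yaw -2.87 | F rail -4.94 along -0.10 z 2.65 M [0.237 0.697 0.137] rot [3.1416 0.     1.5207] 0.013272561045476057
```

Call:
move_arm(motion=[[[0.5,-0.02,0],[0,0,0]],[[0.5,-0.02,0],[0,0,0]],[[0.5,-0.02,0],[0,0,0]]])

```text
clock: 11.98
position: [0.5795, 0.1398, 0.0815]
tool_rot: [3.142, -0.0, 1.521]
force: [-3.2, 0.6, 3.0]
grip_width: 0.0131
```

```bash
python3 st.py b3.png
```

```text
t11.97 base x 24.87 y -35.99 z 81.49 yaw -2.87 | F rail -3.25 along 0.40 z 3.04 M [0.132 0.587 0.134] rot [ 3.1415 -0.      1.5207] 0.01313159275060344
```

View pics/b3.png

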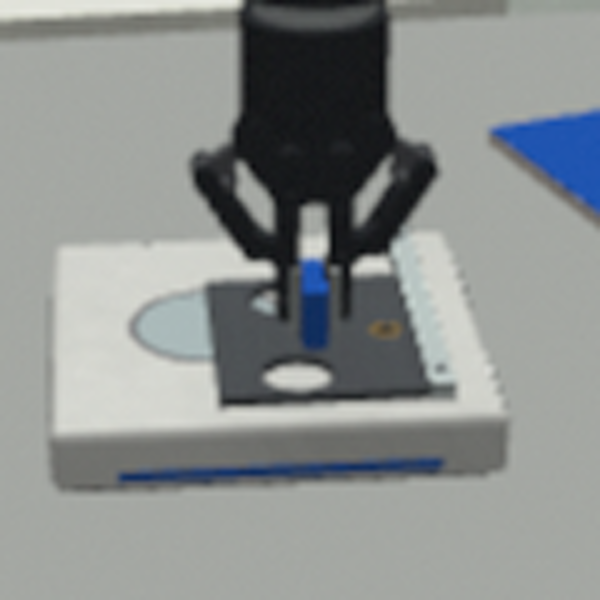

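Call:
move_arm(motion=[[[0.5,-0.02,0],[0,0,0]],[[0.5,-0.02,0],[0,0,0]],[[0.5,-0.02,0],[0,0,0]]])

```text
clock: 12.4
position: [0.5801, 0.1398, 0.0815]
tool_rot: [3.142, 0.0, 1.521]
force: [-3.4, -0.4, 2.5]
grip_width: 0.0128
```

```bash
python3 st.py
```

```text
t12.40 base x 25.38 y -35.98 z 81.50 yaw -2.87 | F rail -3.37 along -0.58 z 2.50 M [0.129 0.629 0.106] rot [3.1415 0.     1.5208] 0.012844926085930311
```

Call:
move_arm(motion=[[[0.5,-0.02,0],[0,0,0]],[[0.5,-0.02,0],[0,0,0]],[[0.5,-0.02,0],[0,0,0]]])

```text
clock: 12.78
position: [0.5805, 0.1398, 0.0815]
tool_rot: [-3.142, 0.0, 1.521]
force: [-4.2, 0.1, 3.0]
grip_width: 0.0128
```

```bash
python3 st.py
```

```text
t12.78 base x 25.81 y -35.96 z 81.49 yaw -2.86 | F rail -4.21 along -0.07 z 2.99 M [0.132 0.674 0.136] rot [-3.1416  0.      1.5208] 0.012781030665503894
```

Call:
move_arm(motion=[[[0.5,-0.02,0],[0,0,0]],[[0.5,-0.02,0],[0,0,0]],[[0.5,-0.02,0],[0,0,0]]])

```text
clock: 13.15
position: [0.5808, 0.1398, 0.0814]
tool_rot: [-3.141, 0.0, 1.521]
force: [-7.1, -0.6, 5.2]
grip_width: 0.0134
```

```bash
python3 st.py
```

```text
t13.15 base x 26.10 y -35.93 z 81.45 yaw -2.86 | F rail -7.08 along -0.99 z 5.20 M [0.173 1.077 0.074] rot [-3.1411e+00  1.0000e-04  1.5209e+00] 0.013407904862837336
```

Call:
move_arm(motion=[[[0.5,-0.02,0],[0,0,0]],[[0.5,-0.02,0],[0,0,0]],[[0.5,-0.02,0],[0,0,0]]])

```text
clock: 13.52
position: [0.5809, 0.1399, 0.0815]
tool_rot: [-3.14, 0.0, 1.521]
force: [-9.1, 0.4, 6.7]
grip_width: 0.0131
```

```bash
python3 st.py
```

```text
t13.53 base x 26.26 y -35.88 z 81.47 yaw -2.86 | F rail -9.09 along -0.03 z 6.74 M [0.218 1.663 0.008] rot [-3.1405e+00  2.0000e-04  1.5208e+00] 0.01312788051491155
```

Call:
move_arm(motion=[[[-0.3,0,0.3],[0,0,0]],[[-0.25,1,0.3],[0,0,0]],[[-0.2,2,0.3],[0,0,0]],[[-0.15,3,0.3],[0,0,0]],[[-0.1,4,0.3],[0,0,0]],[[-0.1,4,0.3],[0,0,0]]])

```text
clock: 14.28
position: [0.581, 0.1414, 0.0816]
tool_rot: [-3.14, 0.003, 1.519]
force: [-7.9, -11.5, 7.3]
grip_width: 0.0132
```

```bash
python3 st.py b4.png
```

```text
t14.28 base x 26.20 y -34.37 z 81.56 yaw -2.97 | F rail -7.34 along -11.93 z 7.26 M [-2.349  1.494 -0.107] rot [-3.14    0.0034  1.519 ] 0.013153312423800365
```

View pics/b4.png

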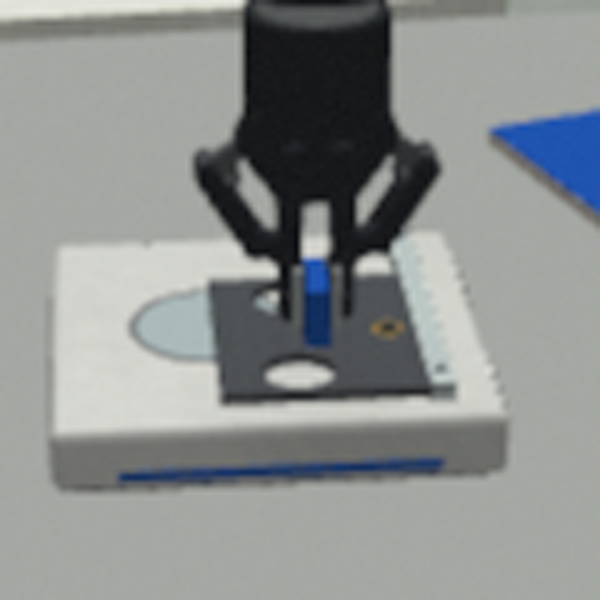

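Call:
move_arm(motion=[[[-0.4,-1.5,0.3],[0,0,0]],[[-0.4,-1.5,0.5],[0,0,0]],[[-0.4,-1,0.5],[0,0,0]],[[-0.4,-0.5,0.5],[0,0,0]],[[-0.4,0,0.5],[0,0,0]]])

```text
clock: 14.95
position: [0.5811, 0.144, 0.0823]
tool_rot: [3.141, -0.0, 1.521]
force: [-0.1, -0.3, -3.0]
grip_width: 0.0131
```

```bash
python3 st.py
```

```text
t14.95 base x 26.23 y -31.77 z 82.29 yaw -2.86 | F rail -0.04 along -0.30 z -3.01 M [-0.089  0.051 -0.063] rot [ 3.1414e+00 -2.0000e-04  1.5209e+00] 0.013061948043833512
```

Call:
move_arm(motion=[[[0.2,0,-0.3],[0,0,0]],[[0.3,0,-0.6],[0,0,0]],[[0.3,0,-0.6],[0,0,0]]])

```text
clock: 15.32
position: [0.5812, 0.1439, 0.0817]
tool_rot: [-3.141, -0.0, 1.521]
force: [-3.3, 1.5, 1.8]
grip_width: 0.0134
```

```bash
python3 st.py
```

```text
t15.32 base x 26.31 y -31.81 z 81.74 yaw -2.86 | F rail -3.35 along 1.34 z 1.78 M [ 0.268  0.701 -0.064] rot [-3.1414e+00 -1.0000e-04  1.5209e+00] 0.013385263371437363
```

Call:
move_arm(motion=[[[0.05,0.75,0],[0,0,0]],[[0.1,1.5,0],[0,0,0]],[[0.1,2.25,0],[0,0,0]],[[0.15,3,0],[0,0,0]],[[0.15,3,0],[0,0,0]]])

```text
clock: 15.95
position: [0.5812, 0.1452, 0.0816]
tool_rot: [-3.141, 0.002, 1.52]
force: [-4.9, -7.3, 4.5]
grip_width: 0.0128
```

```bash
python3 st.py
```

```text
t15.95 base x 26.28 y -30.54 z 81.65 yaw -2.92 | F rail -4.55 along -7.52 z 4.52 M [-1.681  1.036 -0.07 ] rot [-3.1408e+00  2.2000e-03  1.5198e+00] 0.012771228707086246
```

Call:
move_arm(motion=[[[0,0.75,0.1],[0,0,0]],[[0,1.5,0.2],[0,0,0]],[[0,2.25,0.2],[0,0,0]],[[0,3,0.2],[0,0,0]],[[0,3,0.2],[0,0,0]]])

```text
clock: 16.58
position: [0.5815, 0.15, 0.0819]
tool_rot: [3.141, -0.0, 1.521]
force: [-1.2, -0.8, -3.1]
grip_width: 0.0128
```

```bash
python3 st.py b5.png
```

```text
t16.57 base x 26.33 y -25.75 z 81.86 yaw -2.86 | F rail -1.20 along -0.89 z -3.14 M [-0.271  0.37  -0.115] rot [ 3.1415e+00 -3.0000e-04  1.5209e+00] 0.012789984345940718
```

View pics/b5.png

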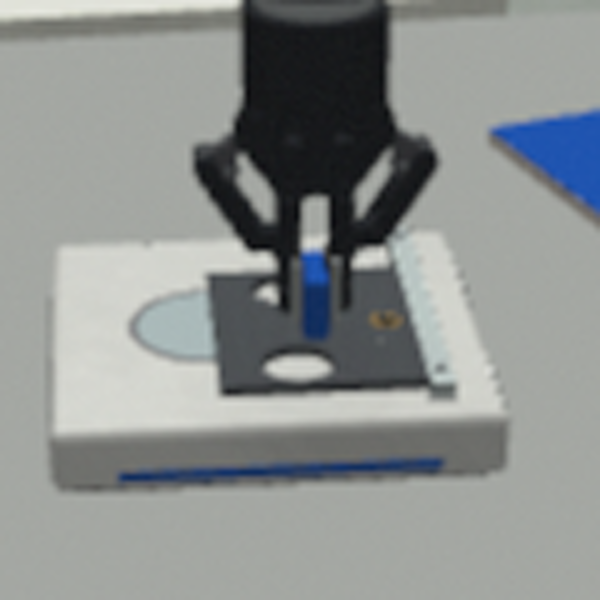

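Call:
move_arm(motion=[[[0,0,-0.1],[0,0,0]],[[0.05,0.7,-0.2],[0,0,0]],[[0.1,1.4,-0.2],[0,0,0]],[[0.15,2.1,-0.2],[0,0,0]],[[0.2,2.8,-0.2],[0,0,0]],[[0.2,3.5,-0.2],[0,0,0]],[[0.2,4,-0.2],[0,0,0]]])

```text
clock: 17.5
position: [0.5816, 0.1533, 0.0817]
tool_rot: [-3.141, 0.001, 1.52]
force: [-4.0, -4.2, 0.6]
grip_width: 0.0131
```

```bash
python3 st.py
```

```text
t17.50 base x 26.29 y -22.44 z 81.72 yaw -2.89 | F rail -3.76 along -4.36 z 0.61 M [-0.869  0.537 -0.054] rot [-3.1414e+00  7.0000e-04  1.5204e+00] 0.013142345779550925
```

Call:
move_arm(motion=[[[0,0.7,0],[0,0,0]],[[0.05,1.4,0],[0,0,0]],[[0.05,2.1,0],[0,0,0]],[[0.1,2.8,0],[0,0,0]],[[0.1,3.5,0],[0,0,0]],[[0.1,4,0],[0,0,0]]])

```text
clock: 18.25
position: [0.5819, 0.158, 0.0817]
tool_rot: [3.141, -0.0, 1.521]
force: [-1.3, -0.9, -1.3]
grip_width: 0.0129
```

```bash
python3 st.py
```

```text
t18.25 base x 26.30 y -17.70 z 81.73 yaw -2.86 | F rail -1.23 along -1.01 z -1.29 M [-0.454  0.129 -0.083] rot [ 3.1413e+00 -3.0000e-04  1.5209e+00] 0.012925426914631282
```

Call:
move_arm(motion=[[[0,0.6,0],[0,0,0]],[[0.05,1.2,0],[0,0,0]],[[0.05,1.8,0],[0,0,0]],[[0.1,2.4,0],[0,0,0]],[[0.1,3,0],[0,0,0]]])

```text
clock: 18.88
position: [0.5819, 0.1608, 0.0817]
tool_rot: [3.141, -0.0, 1.521]
force: [1.0, -1.0, -2.2]
grip_width: 0.0134
```

```bash
python3 st.py
```

```text
t18.88 base x 26.22 y -14.90 z 81.72 yaw -2.87 | F rail 1.04 along -0.97 z -2.20 M [-0.271 -0.084 -0.056] rot [ 3.1414e+00 -1.0000e-04  1.5207e+00] 0.013379555886499736
```

Call:
move_arm(motion=[[[0.3,0,-0.1],[0,0,0]],[[0.4,0,-0.3],[0,0,0]],[[0.4,0.5,-0.3],[0,0,0]],[[0.45,1,-0.3],[0,0,0]],[[0.45,1.5,-0.3],[0,0,0]],[[0.5,2,-0.3],[0,0,0]]])

```text
clock: 19.62
position: [0.582, 0.1614, 0.0814]
tool_rot: [-3.141, 0.002, 1.52]
force: [-6.4, -9.4, 8.2]
grip_width: 0.0131
```

```bash
python3 st.py b6.png
```

```text
t19.62 base x 26.26 y -14.33 z 81.43 yaw -2.92 | F rail -5.87 along -9.73 z 8.22 M [-2.042  1.049 -0.136] rot [-3.1406e+00  2.1000e-03  1.5199e+00] 0.01312893043621137
```

View pics/b6.png

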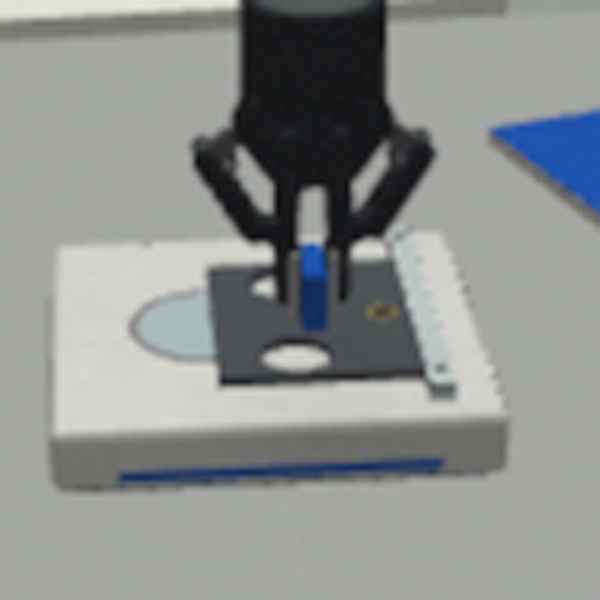

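Call:
move_arm(motion=[[[-0.1,-0.3,0.1],[0,0,0]],[[-0.15,0,0.2],[0,0,0]],[[-0.15,0.3,0.2],[0,0,0]],[[-0.1,0.6,0.2],[0,0,0]],[[-0.1,1,0.2],[0,0,0]]])

```text
clock: 20.3
position: [0.5821, 0.1628, 0.0815]
tool_rot: [-3.141, 0.001, 1.52]
force: [-3.5, -5.1, 1.8]
grip_width: 0.013
```

```bash
python3 st.py
```

```text
t20.30 base x 26.29 y -12.95 z 81.46 yaw -2.90 | F rail -3.23 along -5.26 z 1.79 M [-1.1    0.431 -0.063] rot [-3.1410e+00  1.4000e-03  1.5201e+00] 0.012954867606245394
```

Call:
move_arm(motion=[[[0,0.5,0],[0,0,0]],[[0.05,1,0],[0,0,0]],[[0.05,1.5,0],[0,0,0]]])

```text
clock: 20.68
position: [0.5823, 0.1656, 0.0815]
tool_rot: [-3.142, -0.0, 1.521]
force: [-1.4, -1.1, -2.8]
grip_width: 0.0131
```

```bash
python3 st.py
```

```text
t20.68 base x 26.29 y -10.13 z 81.47 yaw -2.85 | F rail -1.31 along -1.13 z -2.78 M [-0.139  0.157 -0.075] rot [-3.1415e+00 -4.0000e-04  1.5210e+00] 0.013051472542517898
```

Call:
move_arm(motion=[[[0,0,-0.3],[0,0,0]],[[0,0,-0.5],[0,0,0]],[[0,0,-0.5],[0,0,0]]])

```text
clock: 21.05
position: [0.5823, 0.1655, 0.0811]
tool_rot: [-3.141, -0.0, 1.521]
force: [-1.7, 0.2, -1.8]
grip_width: 0.013
```

```bash
python3 st.py b7.png
```

```text
t21.05 base x 26.29 y -10.24 z 81.06 yaw -2.86 | F rail -1.67 along 0.16 z -1.79 M [0.195 0.309 0.024] rot [-3.1415e+00 -2.0000e-04  1.5209e+00] 0.012989484661701354
```

View pics/b7.png

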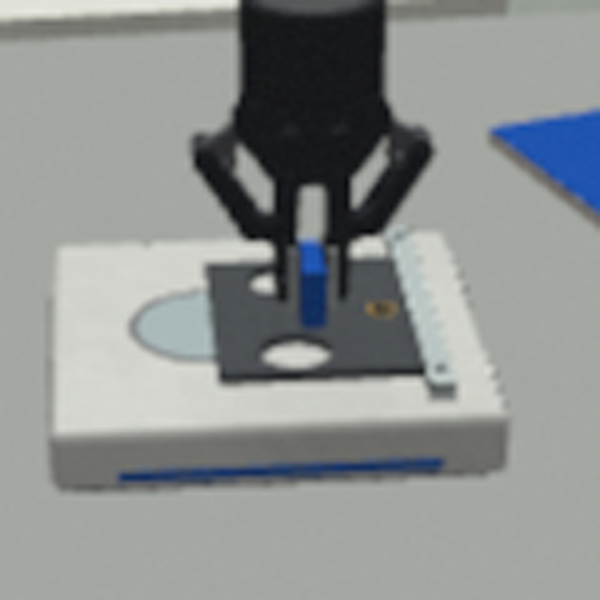

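Call:
move_arm(motion=[[[0,0,-0.3],[0,0,0]],[[0,0,-0.6],[0,0,0]],[[0,0,-0.6],[0,0,0]]])

```text
clock: 21.48
position: [0.5823, 0.1653, 0.0805]
tool_rot: [-3.142, -0.0, 1.521]
force: [-2.9, 1.5, -0.6]
grip_width: 0.0132
```

```bash
python3 st.py
```

```text
t21.48 base x 26.33 y -10.41 z 80.54 yaw -2.87 | F rail -2.97 along 1.35 z -0.59 M [ 0.217  0.468 -0.043] rot [-3.1415 -0.      1.5208] 0.013175294678016994
```

Call:
move_arm(motion=[[[0,0,-0.3],[0,0,0]],[[0,0,-0.5],[0,0,0]],[[0,0,-0.5],[0,0,0]]])

```text
clock: 21.85
position: [0.5823, 0.1653, 0.0801]
tool_rot: [-3.142, 0.0, 1.521]
force: [-4.3, 0.6, 4.5]
grip_width: 0.0128
```

```bash
python3 st.py
```

```text
t21.85 base x 26.32 y -10.42 z 80.12 yaw -2.87 | F rail -4.31 along 0.41 z 4.50 M [ 0.084  0.825 -0.099] rot [-3.1416  0.      1.5207] 0.012795576123272647
```

Call:
move_arm(motion=[[[0,0.4,0],[0,0,0]],[[0,0.8,0],[0,0,0]],[[0,0.8,0],[0,0,0]]])

```text
clock: 22.22
position: [0.5823, 0.1659, 0.0798]
tool_rot: [-3.142, 0.0, 1.521]
force: [-0.7, -0.3, -3.1]
grip_width: 0.0128
```

```bash
python3 st.py
```

```text
t22.23 base x 26.37 y -9.78 z 79.82 yaw -2.87 | F rail -0.68 along -0.31 z -3.08 M [-0.045  0.344 -0.089] rot [-3.1415e+00  2.0000e-04  1.5206e+00] 0.012823823638024926
```

Load vanished: the hole has moved fully onto the pin. Lower.

Call:
move_arm(motion=[[[0,0,-0.4],[0,0,0]],[[0,0,-0.8],[0,0,0]],[[0,0,-0.8],[0,0,0]]])

```text
clock: 22.6
position: [0.5823, 0.1661, 0.0791]
tool_rot: [-3.142, -0.0, 1.521]
force: [-0.9, 0.4, -2.7]
grip_width: 0.0128
```

```bash
python3 st.py
```

```text
t22.60 base x 26.33 y -9.63 z 79.13 yaw -2.87 | F rail -0.93 along 0.40 z -2.75 M [ 0.021  0.333 -0.119] rot [-3.1416 -0.      1.5207] 0.012829099968686787
```

Call:
move_arm(motion=[[[0,0,-0.4],[0,0,0]],[[0,0,-0.7],[0,0,0]],[[0,0,-0.7],[0,0,0]]])

```text
clock: 22.98
position: [0.5823, 0.1661, 0.0785]
tool_rot: [-3.142, -0.0, 1.521]
force: [-2.0, 0.3, -2.0]
grip_width: 0.0129
```

```bash
python3 st.py
```

```text
t22.98 base x 26.32 y -9.61 z 78.47 yaw -2.87 | F rail -2.00 along 0.21 z -2.01 M [ 0.014  0.345 -0.053] rot [-3.1416 -0.      1.5208] 0.012938408085518233
```

Call:
move_arm(motion=[[[0,0,-0.4],[0,0,0]],[[0,0,-0.8],[0,0,0]],[[0,0,-0.8],[0,0,0]]])

```text
clock: 23.35
position: [0.5823, 0.1661, 0.0777]
tool_rot: [3.142, -0.0, 1.521]
force: [-1.9, 0.0, -2.2]
grip_width: 0.0135
```

```bash
python3 st.py
```

```text
t23.35 base x 26.34 y -9.63 z 77.68 yaw -2.87 | F rail -1.93 along -0.09 z -2.20 M [ 0.1    0.325 -0.072] rot [ 3.1416 -0.      1.5208] 0.013488354888510582
```

Call:
move_arm(motion=[[[0,0,-0.3],[0,0,0]],[[0,0,-0.5],[0,0,0]],[[0,0,-0.5],[0,0,0]]])

```text
clock: 23.72
position: [0.5823, 0.1661, 0.0772]
tool_rot: [3.142, -0.0, 1.521]
force: [-0.7, 0.1, -1.0]
grip_width: 0.0129
```

```bash
python3 st.py b8.png
```

```text
t23.73 base x 26.34 y -9.65 z 77.20 yaw -2.87 | F rail -0.73 along 0.07 z -1.04 M [ 0.097  0.393 -0.067] rot [ 3.1416 -0.      1.5207] 0.01288467139955291
```

View pics/b8.png

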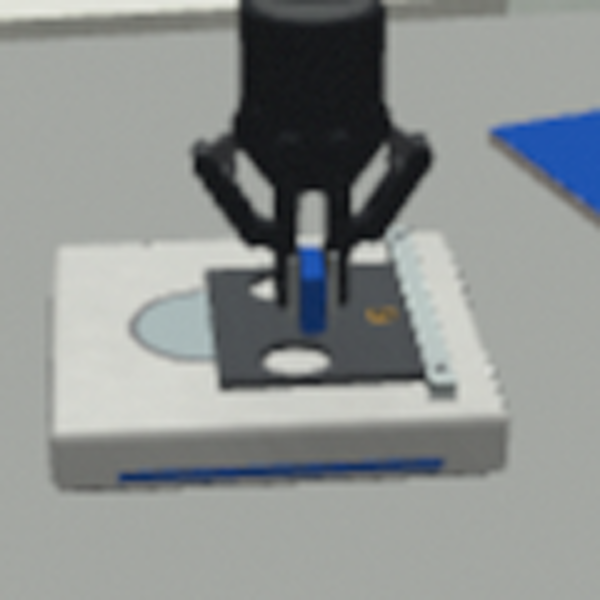

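Call:
move_arm(motion=[[[0,0,-0.3],[0,0,0]],[[0,0,-0.5],[0,0,0]],[[0,0,-0.5],[0,0,0]]])

```text
clock: 24.15
position: [0.5823, 0.1661, 0.077]
tool_rot: [3.141, 0.0, 1.521]
force: [-4.5, -0.6, 5.7]
grip_width: 0.0134
```

```bash
python3 st.py
```

```text
t24.15 base x 26.36 y -9.62 z 77.05 yaw -2.87 | F rail -4.48 along -0.86 z 5.69 M [-0.104  0.905 -0.108] rot [3.1414 0.     1.5208] 0.01343417617037845
```

Call:
move_arm(motion=[[[0,0,0.3],[0,0,0]],[[0,0,0.3],[0,0,0]]])

```text
clock: 24.4
position: [0.5823, 0.1661, 0.0771]
tool_rot: [3.142, -0.0, 1.521]
force: [-3.4, -0.2, 3.3]
grip_width: 0.0131
```

Call:
move_arm(motion=[[[0,0,0],[0,0,0]],[[0,0,0],[0,0,0]],[[0,0,0],[0,0,0]],[[0,0,0],[0,0,0]],[[0,0,0],[0,0,0]]], jaw=40)

```text
clock: 25.02
position: [0.5823, 0.1661, 0.077]
tool_rot: [-3.142, 0.0, 1.521]
force: [0.6, -0.6, -0.0]
grip_width: 0.0398
```

```bash
python3 st.py b9.png
```

```text
t25.02 base x 26.31 y -9.64 z 76.99 yaw -2.87 | F rail 0.59 along -0.55 z -0.04 M [0.051 0.032 0.008] rot [-3.1416  0.      1.5208] 0.03981405845769955
```

View pics/b9.png

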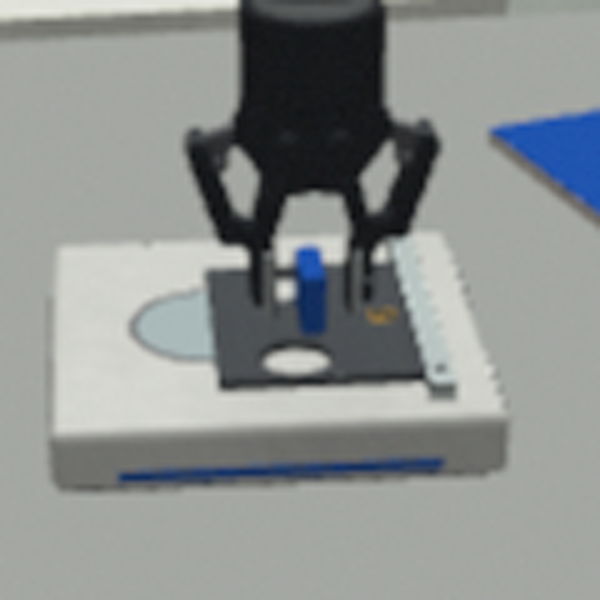

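Released cleanly. Retreat up, then aside for a top view.

Call:
move_arm(motion=[[[0,0,15],[0,0,0]],[[0,0,45],[0,0,0]],[[0,0,90],[0,0,0]],[[0,-20,130],[0,0,0]],[[0,-70,150],[0,0,0]],[[0,-120,150],[0,0,0]],[[0,-170,150],[0,0,0]],[[0,-220,150],[0,0,0]],[[0,-270,150],[0,0,0]],[[0,-300,150],[0,0,0]],[[0,-300,150],[0,0,0]]])

```text
clock: 26.45
position: [0.582, -0.1367, 0.2279]
tool_rot: [3.141, 0.001, 1.517]
force: [-0.4, 0.4, -0.0]
grip_width: 0.0398
```

Run:
```python
from h import *
print(observe()['clock'],observe()['position'])
d=grab('side');t=grab('top','top9.png')
a=cv2.resize(d['frame'][90:190,235:335,::-1],None,fx=4,fy=4,interpolation=cv2.INTER_CUBIC)
b=cv2.resize(t['frame'][130:230,95:195,::-1],None,fx=4,fy=4,interpolation=cv2.INTER_CUBIC)
cv2.imwrite('pics/z.png',np.hstack([a,b]))
```

```text
26.45 [ 0.58197499 -0.1366602   0.22787409]
```

View pics/z.png

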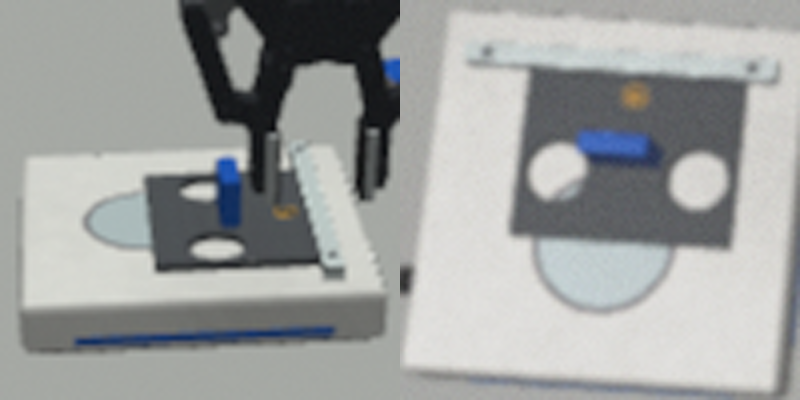

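View pics/top9.png

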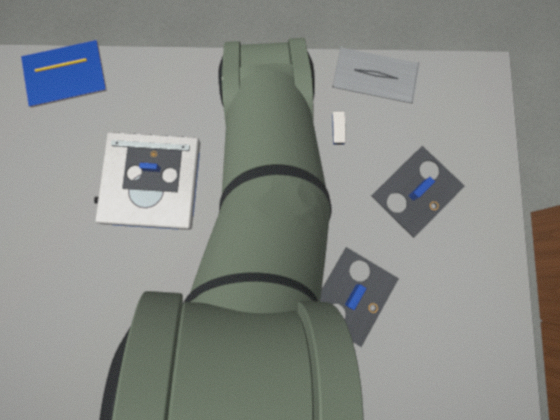

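```bash
python3 -c "
from workcell import *
print(job_done())"
```

```text
the job is handed in; nothing more can be done
None
```

The dish-holder plate is on the light base with its hole over the brass pin, lying flat against the rail. I let go and handed the job in at about 26.5 s.

**Choice of plate:** Three plates could be taken for it. I used the one at top pixel (302, 209), which measured 139 x 110 mm. The other two measured about 155 x 200 mm.

**What I did:**
- I laid the plate riding on the pin, with its hole about 36 mm from the slot's middle and so just beyond the slot's end.
- I pushed it to the rail until I felt contact, then slid it along in small steps.
- The support went away at about y = -10 mm. I had seen the pin in the first pictures at about -9 mm.
- It then sank about 4.6 mm to the base, where 4.5 mm was expected.
- By the readings at the end of each move, the push was at most about 12 N along the rail. The downward press was at most about 12 N, counting the plate's weight.

**Last checks:** The final pictures show the brass pin inside the hole, the plate's edge along the rail, and the robot clear of everything.

**What went less well:**
- The first slide stuck under too much pressure. Easing off left the plate unloaded, at most about half a millimetre clear of the pin, while its hole was still beyond the slot's end. I set it down again before going on.
- At about y = -26 mm, 2 mm inside the slot's end, and again about 15 mm out, the plate was only just touching or briefly clear of the pin, by a fraction of a millimetre. I pressed it lightly back and carried on.
- The arm hid the dish and the jar in the last top view, so I did not check them there. Nothing went near them. The slide box is visible and in its place.

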